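# Hang the mate carrier level on its peg

## Task

Hang the loaded plywood mate carrier on the steel peg of the stand by the one hole that lets it hang level with the mate cup and canister in it. Feel for the peg gently, slide the board fully home against the peg's flange, let the peg take the weight and let go; keep the cup and canister in their wells and leave everything else where it is.

Things in the scene. Friction and masses are not known exactly. Their poses are not given: they have to be found in the camera images.
- stand: Steel peg stand fixed to the ledge: disc foot of radius 55 mm, round 20 mm post, and at its top an upright head plate 70 mm wide reaching 243 mm above the ledge. A straight level peg, held by a clamp on the head plate, points along the stand's own -x (z is up). Origin on the ledge, nominally below the peg's axis, at the plate's front. Peg and clamp must not be pressed with 30 N or more.
- peg_root (a point): Nominal centre of the free face of the peg's flange (radius 13 mm), 85 mm from the stand's origin along -x, 215 mm up; axes as the stand's. The real peg axis is parallel to x but clamped anywhere within 12 mm of this in y and within 12 mm in z: this offset is NOT measured, it must be felt or seen. The depth x is true. Behind the flange: a 12 mm thick arm. The board belongs against this face.
- peg_end (a point): Nominal centre of the peg's flat free end, 50 mm before peg_root along the stand's -x, with the same unmeasured y and z offset as peg_root. The peg is 10 mm in diameter; its last 5 mm are an end collar of 14 mm diameter. Peg and clamp are rigid: they do not shift or bend when touched.
- carrier: The loose plywood carrier, standing on the ledge. Origin at the centre of its underside; z up, y along its upright board, x through the board's thickness. The empty carrier is symmetric and weighs 0.32 kg. Centred at y = -90 and y = +90 mm is a square open well 74 mm across, walls 24 mm high, floor 4 mm above the underside; one holds the mate cup, the other the canister.
- handle (a point): Middle of the carrier board's grip strip, 186 mm above its underside, 9 mm below the top edge, mid-thickness; axes as the carrier's. The board is 10 mm thick; its head is 150 mm wide and reaches from 125 to 195 mm above the underside, on a web 88 mm wide. Five through holes of 20 mm diameter lie in a row 46 mm below this point at y = -60, -30, 0, 30, 60 mm. Grip anywhere along it.
- hole0 (a point): Centre of the carrier's hole at y = -60 mm, mid-thickness; axes as the carrier's.
- hole1 (a point): Centre of the carrier's hole at y = -30 mm.
- hole2 (a point): Centre of the carrier's middle hole.
- hole3 (a point): Centre of the carrier's hole at y = +30 mm.
- hole4 (a point): Centre of the carrier's hole at y = +60 mm.
- cup_mid (a point): Mate cup of glass in a steel sleeve, 62 mm in diameter, 82 mm tall, about 0.36 kg (within a tenth), standing loose in one well of the carrier; point on its axis 40 mm above its foot.
- canister_mid (a point): Yellow plastic canister with a flip top, 62 mm in diameter, 87 mm tall, about 0.10 kg (within a tenth), standing loose in the other well; point on its axis 40 mm above its foot.
- bombilla_pot: Bystander: ceramic pot with two bombillas, 190 mm tall; origin under its centre.
- saucer: Bystander: white saucer, 110 mm wide, 16 mm high; origin under its centre.
- cork_lid: Bystander: cork disc, 64 mm wide, 18 mm high; origin under its centre.
- small_bowl: Bystander: small bowl, 90 mm wide, 45 mm high; origin under its centre.
- sugar_jar: Bystander: glass jar, 66 mm wide, 100 mm tall; origin under its centre.
- spoon: Bystander: steel spoon lying on the ledge.
- thermos: Bystander: steel bottle, 84 mm wide, 240 mm tall, at the right side; origin under its centre.

How it is judged:
By the outcome, as a careful person would: the job done as asked, in the order asked, and still so for the second after the job is handed in, with the robot touching nothing.
It also fails if it takes over 72 s, if anything falls off the work surface, if the arm or the gripper's body presses on something with over 40 N, if the wrist force passes 120 N, or if a joint passes its speed limit or range.

## Robot

A 6-joint arm with a two-finger parallel gripper is mounted at the origin on the work surface. World frame = base frame: x ahead of the robot, y to its left, z up, the work surface at z = 0. Lengths are in m, angles in rad, forces in N, time in s.
With the tool pointing down it reaches from about 0.25 to 0.775 m from the base axis. Payload 4 kg.
Tool frame: the origin (TCP) lies between the finger pads; the fingertips stand 25 mm ahead of it and the grasp point (between the pads) lies 6 mm ahead of it (robot.tip_reach is the z of the fingertips in the tool frame, in m); z points along the fingers, y is the line along which they close (so a half turn about z gives the same grasp; the last joint's range is limited). The gripper opens to 94 mm and grips with 3 to 60 N. Pads are 16 mm wide; open, the fingers measure 119 mm over their backs; the gripper's body (75 mm by 177 mm) begins 78 mm behind the grasp point.
Start: joints at [-1.256, 0.087, 1.371, -0, 1.684, -0.103], TCP at [0.223, -0.503, 0.231] pointing down, gripper open.
Joint ranges: [-3.1, 3.1], [-0.76, 2.03], [0.27, 2.55], [-1.08, 4.22], [0.17, 2.65], [-2.57, 2.57]. Speed limits (rad/s): [2.79, 2.79, 3.14, 3.14, 3.14, 3.14].

## Interface

Orientations are given as [roll, pitch, yaw] about the fixed x, y, z axes, in that order (R = Rz(yaw) Ry(pitch) Rx(roll)).
In Python, from bench import robot gives the robot as it stands. The module is installed in compiled form; this text tells all that it offers.
- The arm moves only by the shell command python3 -m handwheel 'ROWS'. ROWS is JSON, a list of rows, each a list of 3 entries, a list of its own where there are three numbers: the turn, a rotation vector about the world's x, y, z in units of 90 degrees (1.0 is 90 degrees), then the shift along the world's x, y, z in units of 0.05 m (1.0 is 0.05 m), then the closure, from 0 (fully open) to 1 (shut). A call has 1 to 5 rows; each row shifts and turns the commanded pose from where the row before left it; what a row does not reach is not made up. A row lasts 1/10 s, in which the tool goes at most 50 mm and 8.59 degrees, less where a joint would pass 70% of its speed; a pose out of reach is approached as far as the arm can. A call with a number of a shift or a turn outside -1 to 1 is refused whole. A call with a gripper value outside its range is refused whole. The fingers move at their own pace and stop on an object; the grip force is fixed at half the most. Time passes only in rows, so rows that do not move let the fingers close. It gives the time, the measured TCP pose, the force, the opening and the grip force at its end, in the units of the state.
- robot.get_obs(): the state, without advancing time (a new reading comes with each control period).
- robot.snapshot(name): name is "scene" or "top" or "wrist"; returns (picture, depth): 400x640x3 uint8, red, green, blue; 400x640 float32, m along the optical axis (not along the pixel's ray), 0 where there is no reading.
- robot.calibration(name): a dict with "mtx" (3x3 intrinsics, pixels), "extrinsics" (4x4, takes a point from camera to world coordinates); the wrist camera has in their place "hand_eye" (4x4, takes a point from camera to tool coordinates, whose origin is the TCP and whose axes are the flange's). Camera axes: x right, y down, z forward; pixel columns grow to the right and rows downward; lengths in m; the calibration is good to about 2 mm. A picture is of the moment at which its call begins: read the wrist's pose just before it. calibration takes no time and is no camera call.
- robot.close_job(): hands the job in; it is judged then, once.
Trained networks look in the newest picture that a camera, given by its name, has taken for a name from the list of things; names that differ only in an ending like _2 or _b are one class to them, and where a whole thing is asked for, a point or a joint stands for the part that bears it (a point fixed in the world has none). Each returns a list of dicts, best first, with "p" (0 to 1); they miss things now and then, are a little off and sometimes report something else, mostly with a low value. They report only what shows in the picture. A call takes as long as a camera call.
- robot.boxes_of(query, camera): "bbox" ([left, top, right, bottom] in pixels, round what is visible of it).
The state is a dict: "time": time; "joint_positions": joint angles; "qvel": joint speeds; "joint_torque": joint torques, N m; "tool_pos": TCP position; "ee_rot": TCP orientation; "wrist_force": force on the tool from outside, world axes, zero at the start; "wrist_torque": the same for the moment, N m; "width": finger opening in m; "finger_force": force on a finger pad.
Only numpy, scipy, OpenCV 4.12 (cv2) and the standard library are available. Lean on these libraries where they do the work, as an engineer would, in place of code of your own. Each camera call takes 0.05 s, during which the arm holds its last target. There are 200 camera calls.

## Working session

There is one attempt and no reset: what is moved stays moved. The work goes in short steps, Python scripts to look and compute and a shell command to move; the robot and the scene stay as the last step left them, time stands still between calls to the robot, and variables do not carry over. Pictures are saved under pics/ and viewed, at most 10 in all, crops included, and the job is handed in when it is done.

```bash
mkdir -p pics
cat > h.py <<'E'
import numpy as np, cv2
from bench import robot
from scipy.spatial.transform import Rotation as R
def snap(n,f=None):
    o=robot.get_obs(); p,d=robot.snapshot(n)
    if f: cv2.imwrite('pics/'+f,p[:,:,::-1])
    c=robot.calibration(n); K=np.array(c['mtx'])
    if 'extrinsics' in c: T=np.array(c['extrinsics'])
    else:
        W=np.eye(4); W[:3,:3]=R.from_euler('xyz',o['ee_rot']).as_matrix(); W[:3,3]=o['tool_pos']; T=W@np.array(c['hand_eye'])
    return p,d,K,T
def cloud(d,K,T):
    v,u=np.mgrid[:d.shape[0],:d.shape[1]]
    P=np.stack([(u-K[0,2])/K[0,0]*d,(v-K[1,2])/K[1,1]*d,d],-1)
    return P@T[:3,:3].T+T[:3,3]
def proj(X,K,T):
    c=(np.asarray(X)-T[:3,3])@T[:3,:3]; return (c@K.T)[...,:2]/c[...,2:]
E
python3 - <<'E'
from h import *
print(robot.get_obs())
for n in ['scene','top']:
    p,d,K,T=snap(n,n+'0.png'); C=cloud(d,K,T); np.savez(n+'0.npz',p=p,d=d,K=K,T=T,C=C)
    for q in ['stand','carrier','cup_mid','canister_mid','thermos','handle','peg_end','hole0']:
        for b in robot.boxes_of(q,n)[:1]:
            l,t,r,bt=map(int,b['bbox']); print(n,q,b['p'].__round__(2),[l,t,r,bt],np.round(np.median(C[t:bt,l:r].reshape(-1,3),0),3))
E
```

```text
{'time': 0.0, 'joint_positions': array([-1.25611474e+00,  8.79317568e-02,  1.37225157e+00, -3.00323533e-05,
        1.68361739e+00, -1.03102391e-01]), 'qvel': array([-0.00094857, -0.00036881,  0.00103614, -0.00025048,  0.00060842,
       -0.00085071]), 'joint_torque': array([-5.66213712e-04, -3.40189075e+01, -3.02424681e+01,  7.17950170e-02,
        3.29814409e-02, -2.02635483e-04]), 'tool_pos': array([ 0.22298327, -0.50221809,  0.22931821]), 'ee_rot': array([-3.13939325e+00, -1.97562511e-04,  4.17780416e-01]), 'wrist_force': array([ 0.56726179, -0.58723501,  0.36174159]), 'wrist_torque': array([-0.01747116,  0.0281618 ,  0.04354244]), 'finger_force': 0.0, 'width': 0.0936816901355306}
scene stand 0.66 [250, 155, 286, 241] [ 0.675 -0.222  0.005]
scene carrier 0.86 [360, 203, 452, 305] [0.533 0.172 0.007]
scene cup_mid 0.61 [423, 253, 452, 294] [0.519 0.267 0.042]
scene canister_mid 0.66 [366, 221, 393, 257] [0.547 0.098 0.063]
scene thermos 0.96 [216, 102, 248, 175] [ 0.607 -0.485  0.074]
scene handle 0.72 [363, 204, 454, 301] [0.532 0.173 0.009]
scene peg_end 0.68 [251, 154, 287, 242] [ 0.673 -0.219  0.005]
scene hole0 0.83 [359, 199, 452, 300] [0.532 0.161 0.008]
top stand 0.82 [332, 150, 371, 185] [ 0.696 -0.183  0.012]
top carrier 0.59 [187, 210, 273, 245] [0.527 0.179 0.009]
top cup_mid 0.69 [182, 222, 213, 241] [0.517 0.274 0.036]
top canister_mid 0.77 [243, 213, 271, 237] [0.534 0.091 0.089]
top thermos 0.96 [434, 188, 485, 216] [ 0.594 -0.482  0.147]
top handle 0.71 [187, 211, 274, 246] [0.524 0.178 0.009]
top peg_end 0.87 [332, 154, 368, 188] [ 0.687 -0.179  0.013]
top hole0 0.55 [189, 210, 276, 244] [0.528 0.172 0.009]
```

Run:
```python
from h import *
a=np.load('scene0.npz')['p'][130:330,200:480,::-1]; cv2.imwrite('pics/a.png',cv2.resize(a,None,fx=2.8,fy=2.8,interpolation=3))
a=np.load('top0.npz')['p'][120:280,160:500,::-1]; cv2.imwrite('pics/b.png',cv2.resize(a,None,fx=2.3,fy=2.3,interpolation=3))
for n in ['scene','top']:
    z=np.load(n+'0.npz'); C=z['C'].reshape(-1,3)
    m=(C[:,2]>.13)&(C[:,2]<.21)&(C[:,0]>.4)&(C[:,0]<.65)&(C[:,1]>.05)&(C[:,1]<.32); P=C[m]
    print(n,'board',len(P),P.mean(0),P.min(0),P.max(0)); q=P[P[:,2]>.188]
    print(len(q), q.mean(0) if len(q) else 0)
    c,s,v=np.linalg.svd(P[:,:2]-P[:,:2].mean(0),full_matrices=False); print(v[0],s/np.sqrt(len(P)))
    m=(C[:,2]>.15)&(C[:,2]<.26)&(C[:,0]>.5)&(C[:,0]<.8)&(C[:,1]>-.32)&(C[:,1]<-.08); P=C[m]
    print('head',len(P),P.mean(0),P.min(0),P.max(0))
    if n=='top': print(np.round(P[np.argsort(P[:,0])],3)[::max(1,len(P)//40)])
```

```text
scene board 1178 [0.52955477 0.18306409 0.16833653] [0.51315932 0.10326666 0.13004695] [0.54081834 0.25527719 0.20064736]
296 [0.52851102 0.18206589 0.1945197 ]
[-0.09898136  0.99508929] [0.04405393 0.00272111]
head 677 [ 0.67071704 -0.17551403  0.21621927] [ 0.54914733 -0.22479891  0.15007765] [ 0.71360615 -0.14933942  0.24706408]
top board 235 [0.5252748  0.1753478  0.19390751] [0.5139208  0.10287627 0.13141518] [0.535121   0.25244317 0.20171553]
217 [0.52518339 0.17831877 0.19665153]
[ 0.09600197 -0.99538114] [0.04492354 0.0029771 ]
head 474 [ 0.65077602 -0.17856353  0.23092737] [ 0.54879663 -0.22250855  0.1804561 ] [ 0.70941023 -0.15444364  0.24825494]
[[ 0.549 -0.164  0.233]
 [ 0.552 -0.155  0.225]
 [ 0.562 -0.164  0.234]
 [ 0.567 -0.162  0.228]
 [ 0.575 -0.163  0.227]
 [ 0.583 -0.163  0.225]
 [ 0.591 -0.163  0.228]
 [ 0.598 -0.172  0.239]
 [ 0.6   -0.172  0.237]
 [ 0.603 -0.165  0.237]
 [ 0.611 -0.17   0.235]
 [ 0.617 -0.166  0.227]
 [ 0.622 -0.176  0.227]
 [ 0.629 -0.171  0.231]
 [ 0.637 -0.176  0.234]
 [ 0.642 -0.179  0.231]
 [ 0.648 -0.179  0.229]
 [ 0.656 -0.179  0.23 ]
 [ 0.661 -0.182  0.229]
 [ 0.664 -0.166  0.226]
 [ 0.668 -0.181  0.239]
 [ 0.671 -0.184  0.235]
 [ 0.674 -0.171  0.232]
 [ 0.676 -0.167  0.216]
 [ 0.678 -0.173  0.241]
 [ 0.678 -0.204  0.237]
 [ 0.679 -0.221  0.194]
 [ 0.679 -0.213  0.21 ]
 [ 0.681 -0.168  0.24 ]
 [ 0.682 -0.179  0.232]
 [ 0.683 -0.168  0.206]
 [ 0.684 -0.178  0.237]
 [ 0.685 -0.185  0.244]
 [ 0.685 -0.167  0.243]
 [ 0.686 -0.163  0.239]
 [ 0.687 -0.185  0.248]
 [ 0.688 -0.193  0.243]
 [ 0.69  -0.18   0.246]
 [ 0.691 -0.183  0.241]
 [ 0.694 -0.199  0.219]
 [ 0.698 -0.185  0.226]
 [ 0.701 -0.188  0.225]
 [ 0.704 -0.182  0.205]
 [ 0.709 -0.191  0.223]]
```

View pics/a.png

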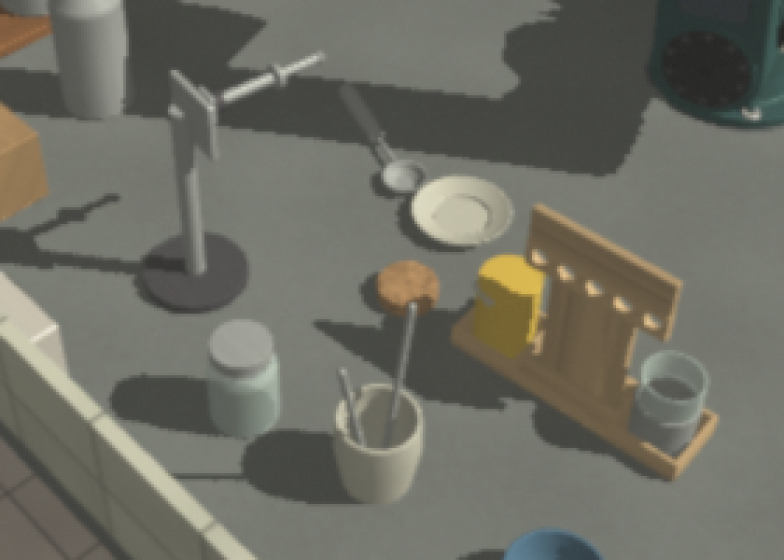

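View pics/b.png

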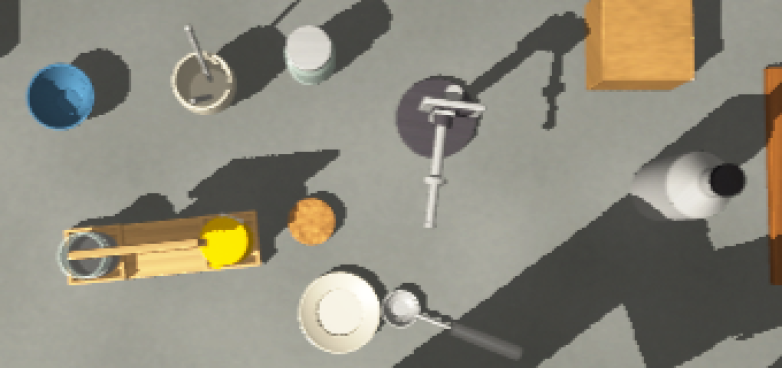

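The scene view shows the stand's peg with its end at crop (322,55) and flange at (280,75). The yellow canister is on the -y side of the carrier (515,300) and the cup is on the +y side (670,400). The top view shows the peg pointing at the robot, slightly yawed. With the cup on the +y side, the centre of mass is (0.36-0.10)·90/0.78 = 30 mm towards the cup, so I use the hole 30 mm on the cup side. Next I'll look at the peg with the wrist camera.

Run:
```python
from h import *
print(np.round(robot.calibration('wrist')['hand_eye'],3),robot.calibration('wrist')['mtx'])
z=np.load('top0.npz'); C=z['C'].reshape(-1,3); S=np.load('scene0.npz')['C'].reshape(-1,3)
for n,C in (('top',C),('scene',S)):
    m=(C[:,2]>.195)&(C[:,2]<.24)&(C[:,0]>.545)&(C[:,0]<.655)&(abs(C[:,1]+.17)<.03);P=C[m]
    for i in range(3): P=P[abs(P[:,1]-np.polyval(np.polyfit(P[:,0],P[:,1],1),P[:,0]))<.008]
    f=np.polyfit(P[:,0],P[:,1],1); print(n,f,np.polyval(f,.55),np.degrees(np.arctan(f[0])),np.percentile(P[:,2],[10,50,90]),P[:,0].min())
    # foot disc
    m=(C[:,2]>.004)&(C[:,2]<.03)&(np.hypot(C[:,0]-.69,C[:,1]+.18)<.07);P=C[m]; print('foot',len(P),P[:,:2].min(0),P[:,:2].max(0),np.median(P[:,2]))
    m=(C[:,2]>.225)&(C[:,0]>.67)&(abs(C[:,1]+.185)<.05);P=C[m]
    s,_,v=0,0,np.linalg.svd(P[:,:2]-P[:,:2].mean(0),full_matrices=False)[2]; print('plate',P.mean(0),v[0])
```

```text
[[-0.001 -0.967 -0.254  0.072]
 [ 1.    -0.001  0.001  0.   ]
 [-0.001 -0.254  0.967 -0.155]
 [ 0.     0.     0.     1.   ]] [[292.25659895   0.         317.5602433 ]
 [  0.         292.25659895 195.62173195]
 [  0.           0.           1.        ]]
top [-0.13609118 -0.08612971] -0.1609798547143403 -7.749839894338702 [0.22661339 0.2297303  0.23414216] 0.5487966331399803
foot 689 [ 0.62445725 -0.24680689] [ 0.7548454  -0.11085735] 0.012124955331776155
plate [ 0.68487511 -0.18659694  0.23823438] [0.03373345 0.99943087]
scene [-0.13595153 -0.08198367] -0.15675700524069283 -7.74198365972743 [0.22260187 0.22794688 0.23243828] 0.5491473301006065
foot 800 [ 0.62067453 -0.24513995] [ 0.75722452 -0.12414323] 0.012200139228067175
plate [ 0.68900417 -0.18270632  0.23598933] [0.0394896  0.99921998]
```

```bash
python3 -m handwheel '[[[0,0,0],[0.3,0.8,0.8],0],[[0,0,0],[0.3,0.8,0.8],0],[[0,0,0],[0.4,0.8,0.7],0],[[0,0,0],[0.4,0.8,0.7],0],[[0,0,0],[0,0,0],0]]'
```

```text
time: 1.4
tool_pos: [0.2861, -0.3618, 0.3672]
ee_rot: [3.13, -0.003, 0.423]
wrist_force: [-0.5, -0.5, 0.7]
width: 0.0938
finger_force: 0.0
```

```bash
python3 -m handwheel '[[[0,0,0.08],[0.6,0.4,0],0],[[0,0,0.08],[0.6,0.4,0],0],[[0,0,0.08],[0.6,0.4,0],0],[[0,0,0.08],[0.6,0.4,0],0],[[0,0,0.08],[0.6,0.4,0],0]]' >/dev/null; python3 -m handwheel '[[[0,0,0.08],[0.6,0.4,-0.1],0],[[0,0,0.08],[0.6,0.4,-0.1],0],[[0,0,0.08],[0.7,0.4,-0.2],0],[[0,0,0],[0.7,0,-0.2],0],[[0,0,0],[0,0,0],0]]'; python3 -m handwheel '[[[0,0,0],[0,0,0],0],[[0,0,0],[0,0,0],0],[[0,0,0],[0,0,0],0]]'
python3 - <<'E'
from h import *
p,d,K,T=snap('wrist','w1.png'); C=cloud(d,K,T); np.savez('w1.npz',p=p,d=d,K=K,T=T,C=C)
E
```

```text
time: 2.4
tool_pos: [0.5663, -0.2036, 0.324]
ee_rot: [-3.134, -0.003, 1.426]
wrist_force: [-0.4, -1.1, -0.6]
width: 0.0941
finger_force: 0.0
time: 2.7
tool_pos: [0.5632, -0.2047, 0.3318]
ee_rot: [3.14, 0.001, 1.422]
wrist_force: [-0.2, -0.2, 0.0]
width: 0.0939
finger_force: 0.0
```

View pics/w1.png

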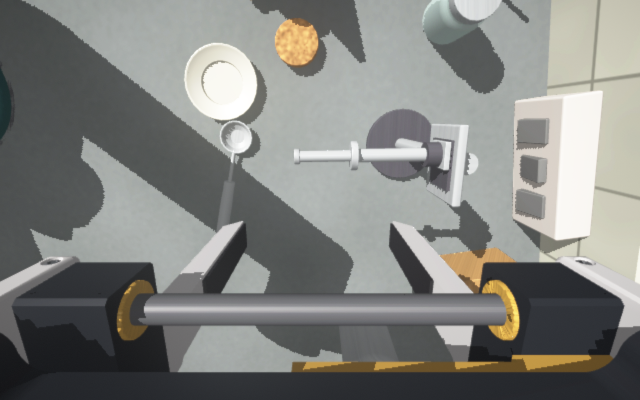

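The wrist view shows the peg from (294,156) to its flange at (354,155), nearly parallel to the image rows, so the tool yaw already matches the peg.

```bash
cat > peg.py <<'E'
from h import *
import sys
z=np.load(sys.argv[1]); C,d,K,T=z['C'],z['d'],z['K'],z['T']
m=(C[...,2]>.19)&(C[...,2]<.26)&(C[...,0]>.53)&(C[...,0]<.66)&(abs(C[...,1]+.165)<.035)
n,l,st,_=cv2.connectedComponentsWithStats(m.astype(np.uint8)); k=1+np.argmax(st[1:,4]); m=l==k
X=[]
for u in range(640):
    r=np.where(m[:,u])[0]
    if len(r)>=3:
        D=np.median(d[r,u]); X.append((u,r.mean(),len(r),np.percentile(d[r,u],20),D))
X=np.array(X); print(np.round(X[::3],3))
s=(X[:,2]<=np.median(X[:,2])+.5); X=X[s]
# axis = surface depth(nearest) + radius 5mm
dep=np.median(X[:,3])+.005; dl=np.polyfit(X[:,0],X[:,3],1); print('depth fit',dl,dep)
f=np.polyfit(X[:,0],X[:,1],1)
for u in (X[0,0],X[-1,0]):
    v=np.polyval(f,u); D=np.polyval(dl,u)+.005
    P=np.array([(u-K[0,2])/K[0,0]*D,(v-K[1,2])/K[1,1]*D,D]); print(u,v,T[:3,:3]@P+T[:3,3])
E
python3 peg.py w1.npz; python3 -c "from bench import robot;print(robot.get_obs()['ee_rot'],robot.get_obs()['tool_pos'])"
```

```text
[[2.94000e+02 1.55500e+02 1.40000e+01 2.55000e-01 2.55000e-01]
 [2.97000e+02 1.56000e+02 1.50000e+01 2.54000e-01 2.55000e-01]
 [3.00000e+02 1.56000e+02 1.10000e+01 2.56000e-01 2.57000e-01]
 [3.03000e+02 1.56000e+02 1.10000e+01 2.56000e-01 2.57000e-01]
 [3.06000e+02 1.56000e+02 1.10000e+01 2.56000e-01 2.56000e-01]
 [3.09000e+02 1.56000e+02 1.10000e+01 2.56000e-01 2.57000e-01]
 [3.12000e+02 1.56000e+02 1.10000e+01 2.56000e-01 2.57000e-01]
 [3.15000e+02 1.56000e+02 1.10000e+01 2.57000e-01 2.57000e-01]
 [3.18000e+02 1.56000e+02 1.10000e+01 2.56000e-01 2.57000e-01]
 [3.21000e+02 1.55500e+02 1.20000e+01 2.56000e-01 2.57000e-01]
 [3.24000e+02 1.55500e+02 1.20000e+01 2.57000e-01 2.57000e-01]
 [3.27000e+02 1.55500e+02 1.20000e+01 2.57000e-01 2.57000e-01]
 [3.30000e+02 1.55500e+02 1.20000e+01 2.56000e-01 2.57000e-01]
 [3.33000e+02 1.55500e+02 1.20000e+01 2.56000e-01 2.57000e-01]
 [3.36000e+02 1.55000e+02 1.10000e+01 2.55000e-01 2.57000e-01]
 [3.39000e+02 1.55000e+02 1.10000e+01 2.56000e-01 2.57000e-01]
 [3.42000e+02 1.55000e+02 1.10000e+01 2.56000e-01 2.56000e-01]
 [3.45000e+02 1.55000e+02 1.1
[... 1246 characters left out ...]
.54500e+02 1.40000e+01 2.55000e-01 2.56000e-01]
 [4.08000e+02 1.54500e+02 1.40000e+01 2.55000e-01 2.56000e-01]
 [4.11000e+02 1.54000e+02 1.30000e+01 2.55000e-01 2.55000e-01]
 [4.14000e+02 1.54333e+02 1.20000e+01 2.55000e-01 2.56000e-01]
 [4.17000e+02 1.54000e+02 1.30000e+01 2.55000e-01 2.55000e-01]
 [4.20000e+02 1.54000e+02 1.30000e+01 2.55000e-01 2.56000e-01]
 [4.23000e+02 1.56000e+02 7.00000e+00 2.55000e-01 2.55000e-01]]
depth fit [-1.32254013e-05  2.60274239e-01] 0.2608005005121231
300.0 155.92273439999835 [ 0.55276078 -0.16252827  0.22484486]
423.0 154.16043666420381 [ 0.66117692 -0.17715973  0.22623124]
[3.13939964e+00 7.93626556e-04 1.42172321e+00] [ 0.56321164 -0.20460816  0.33189767]
```

```bash
python3 -m handwheel '[[[0,0,0.04],[-0.1,1,0],0],[[0,0,0.04],[-0.1,1,0],0],[[0,0,0.04],[-0.1,1,0],0],[[0,0,0.04],[-0.1,1,-0.1],0],[[0,0,0],[-0.1,1,-0.1],0]]' >/dev/null; python3 -m handwheel '[[[0,0,0],[-0.1,1,-0.1],0],[[0,0,0],[-0.1,0.9,-0.1],0],[[0,0,0],[-0.1,0.9,-0.2],0],[[0,0,0],[0,0,0],0],[[0,0,0],[0,0,0],0]]'; python3 -m handwheel '[[[0,0,0],[0,0,0],0],[[0,0,0],[0,0,0],0],[[0,0,0],[0,0,0],0]]'
python3 - <<'E'
from h import *
p,d,K,T=snap('wrist','w2.png'); C=cloud(d,K,T); np.savez('w2.npz',p=p,d=d,K=K,T=T,C=C)
m=(C[...,2]>.185)&(C[...,2]<.21)&(abs(C[...,0]-.53)<.04)&(C[...,1]>.08)&(C[...,1]<.28)
n,l,st,_=cv2.connectedComponentsWithStats(m.astype(np.uint8)); k=1+np.argmax(st[1:,4]); m=l==k
v,u=np.where(m); print(cv2.minAreaRect(np.stack([u,v],-1)[:,None].astype(np.int32)),np.percentile(C[m],[5,50,95],axis=0))
P=C[m]; f=np.polyfit(P[:,1],P[:,0],1); print(f,np.degrees(np.arctan(-f[0])),P[:,1].min(),P[:,1].max(), np.polyval(f,[.15,.178,.208]))
for a in np.arange(P[:,1].min(),P[:,1].max(),.02):
    s=P[abs(P[:,1]-a)<.004]; print(np.round([a,s[:,0].min(),s[:,0].max(),s[:,2].mean()],4))
for q in ['cup_mid','canister_mid']:
  for b in robot.boxes_of(q,'wrist')[:2]: print(q,b)
E
```

```text
time: 3.75
tool_pos: [0.5237, 0.184, 0.3012]
ee_rot: [3.141, 0.001, 1.676]
wrist_force: [0.4, 0.1, 0.9]
width: 0.0942
finger_force: 0.0
time: 4.05
tool_pos: [0.5247, 0.1824, 0.3012]
ee_rot: [3.141, 0.0, 1.672]
wrist_force: [0.4, -0.4, -0.4]
width: 0.0938
finger_force: 0.0
((318.4999694824219, 199.49998474121094), (10.999998092651367, 154.99996948242188), 0.0) [[0.51632527 0.11304909 0.19480142]
 [0.52391601 0.1839844  0.19645268]
 [0.53262453 0.24574862 0.19763163]]
[-0.09245836  0.54091863] 5.282455746265747 0.1023749731514727 0.2523107138072877 [0.52704988 0.52446104 0.52168729]
[0.1024 0.5266 0.5355 0.1963]
[0.1224 0.5247 0.5351 0.1963]
[0.1424 0.5227 0.533  0.1964]
[0.1624 0.5208 0.5309 0.1964]
[0.1824 0.5188 0.5288 0.1965]
[0.2024 0.5169 0.5269 0.1964]
[0.2224 0.5158 0.5255 0.1963]
[0.2424 0.5139 0.5233 0.1964]
cup_mid {'bbox': [291.7, 82.7, 345.3, 134.7], 'p': 0.85}
cup_mid {'bbox': [292.0, 84.5, 346.3, 280.8], 'p': 0.44}
canister_mid {'bbox': [292.9, 208.4, 340.9, 265.3], 'p': 0.72}
```

View pics/w2.png

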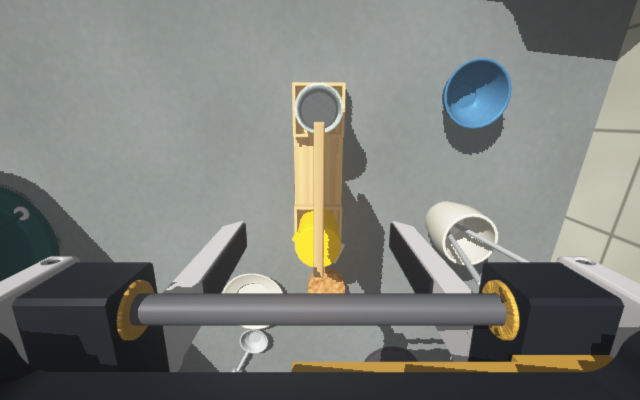

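The board lies centred under the tool, with the cup at (318,108) on the +y side and the canister at (318,240). I'll grip 30 mm towards the cup, above the centre of mass.

```bash
python3 -m handwheel '[[[0,0,0],[-0.03,0.25,-0.4],0],[[0,0,0],[-0.03,0.25,-0.5],0],[[0,0,0],[0,0,-0.5],0],[[0,0,0],[0,0,-0.5],0],[[0,0,0],[0,0,-0.28],0]]'; python3 -m handwheel '[[[0,0,0],[0,0,0],0],[[0,0,0],[0,0,0],0.5],[[0,0,0],[0,0,0],0.8],[[0,0,0],[0,0,0],1],[[0,0,0],[0,0,0],1]]';python3 -m handwheel '[[[0,0,0],[0,0,0],1],[[0,0,0],[0,0,0],1],[[0,0,0],[0,0,0],1],[[0,0,0],[0,0,0],1],[[0,0,0],[0,0,0],1]]'
```

```text
time: 4.7
tool_pos: [0.5203, 0.2084, 0.1891]
ee_rot: [-3.138, 0.001, 1.674]
wrist_force: [0.1, -0.3, -0.3]
width: 0.0937
finger_force: 0.0
time: 5.2
tool_pos: [0.5218, 0.209, 0.1928]
ee_rot: [3.139, -0.0, 1.674]
wrist_force: [-0.0, 0.1, 0.1]
width: 0.0652
finger_force: 0.0
time: 5.7
tool_pos: [0.5212, 0.2088, 0.1916]
ee_rot: [-3.142, 0.0, 1.674]
wrist_force: [-0.7, 0.7, 0.4]
width: 0.0252
finger_force: 0.0
```

```bash
python3 -m handwheel '[[[0,0,0],[0,0,0],1],[[0,0,0],[0,0,0],1],[[0,0,0],[0,0,0],1],[[0,0,0],[0,0,0],1],[[0,0,0],[0,0,0],1]]'; python3 -m handwheel '[[[0,0,0],[0,0,0.02],1],[[0,0,0],[0,0,0.06],1],[[0,0,0],[0,0,0.1],1],[[0,0,0],[0,0,0.1],1],[[0,0,0],[0,0,0.1],1]]';python3 -m handwheel '[[[0,0,0],[0,0,0.05],1],[[0,0,0],[0,0,0],1],[[0,0,0],[0,0,0],1],[[0,0,0],[0,0,0],1],[[0,0,0],[0,0,0],1]]'
python3 - <<'E'
from h import *
print(robot.get_obs()['wrist_torque'],robot.get_obs()['wrist_force'])
p,d,K,T=snap('scene','s2.png'); cv2.imwrite('pics/c.png',cv2.resize(p[170:330,320:480,::-1],None,fx=3,fy=3,interpolation=3))
p,d,K,T=snap('wrist','w3.png'); C=cloud(d,K,T); np.savez('w3.npz',p=p,d=d,K=K,T=T,C=C)
E
```

```text
time: 6.2
tool_pos: [0.5214, 0.2089, 0.1916]
ee_rot: [3.141, -0.0, 1.674]
wrist_force: [1.9, 1.4, -1.8]
width: 0.0098
finger_force: 30.0
time: 6.7
tool_pos: [0.521, 0.2088, 0.2107]
ee_rot: [-3.141, 0.0, 1.674]
wrist_force: [0.9, 0.2, -7.7]
width: 0.0096
finger_force: 30.0
time: 7.2
tool_pos: [0.5211, 0.2088, 0.2128]
ee_rot: [-3.141, 0.0, 1.674]
wrist_force: [0.1, 0.0, -7.9]
width: 0.0095
finger_force: 30.0
[ 0.01221887 -0.05073015 -0.02406323] [ 0.14100744  0.00786687 -7.85250976]
```

View pics/c.png

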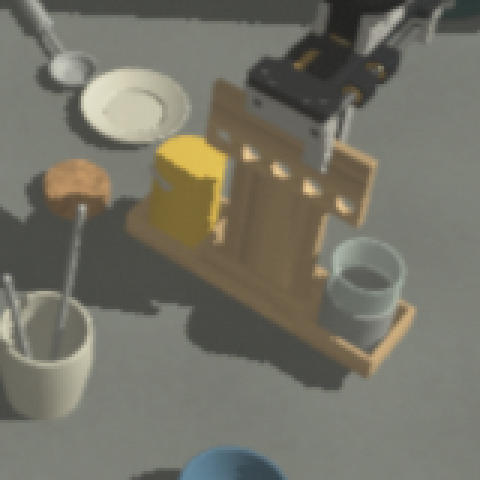

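The carrier lifts level, with both loads seated and about 7.9 N on the wrist. Now I'll carry it gently to 25–30 mm in front of the peg end.

```bash
python3 -m handwheel '[[[0,0,0],[0,0,0.1],1],[[0,0,0],[0,0,0.25],1],[[0,0,0],[0,0,0.35],1],[[0,0,0],[0,0,0.35],1],[[0,0,0],[0,0,0.2],1]]'; python3 -m handwheel '[[[0,0,-0.015],[0,-0.05,0],1],[[0,0,-0.015],[0,-0.15,0],1],[[0,0,-0.015],[0,-0.3,0],1],[[0,0,-0.02],[0,-0.4,0],1],[[0,0,-0.02],[0,-0.5,0],1]]'; python3 -m handwheel '[[[0,0,-0.02],[0,-0.5,0],1],[[0,0,-0.02],[0,-0.5,0],1],[[0,0,-0.015],[0,-0.5,0],1],[[0,0,-0.01],[0,-0.5,0],1],[[0,0,0],[0,-0.5,0],1]]';  python3 -m handwheel '[[[0,0,0],[0,-0.5,0],1],[[0,0,0],[0,-0.5,0],1],[[0,0,0],[0,-0.5,0],1],[[0,0,0],[0,-0.5,0],1],[[0,0,0],[0,-0.45,0],1]]';  python3 -m handwheel '[[[0,0,0],[-0.05,-0.4,0],1],[[0,0,0],[-0.05,-0.3,0],1],[[0,0,0],[0,-0.15,0],1],[[0,0,0],[0,-0.05,0],1],[[0,0,0],[0,0,0],1]]'; python3 -m handwheel '[[[0,0,0],[0,0,0],1],[[0,0,0],[0,0,0],1],[[0,0,0],[0,0,0],1],[[0,0,0],[0,0,0],1],[[0,0,0],[0,0,0],1]]'
python3 -c "
from bench import robot;o=robot.get_obs();print(o['tool_pos'],o['ee_rot'],o['wrist_force'],o['wrist_torque'])"
```

```text
time: 7.8
tool_pos: [0.5221, 0.2091, 0.279]
ee_rot: [3.137, -0.001, 1.674]
wrist_force: [0.7, 0.2, -6.8]
width: 0.0097
finger_force: 30.0
time: 8.3
tool_pos: [0.5206, 0.1374, 0.2742]
ee_rot: [-3.139, 0.001, 1.539]
wrist_force: [0.0, -0.8, -7.6]
width: 0.0099
finger_force: 30.0
time: 8.8
tool_pos: [0.5202, 0.0115, 0.2744]
ee_rot: [-3.139, 0.001, 1.436]
wrist_force: [0.0, 0.7, -7.6]
width: 0.0098
finger_force: 30.0
time: 9.3
tool_pos: [0.5199, -0.111, 0.2744]
ee_rot: [-3.139, 0.001, 1.436]
wrist_force: [-0.0, 0.4, -7.7]
width: 0.01
finger_force: 30.0
time: 9.8
tool_pos: [0.5161, -0.1535, 0.2754]
ee_rot: [-3.141, -0.001, 1.439]
wrist_force: [1.3, 0.9, -7.6]
width: 0.0096
finger_force: 30.0
time: 10.3
tool_pos: [0.5163, -0.1534, 0.2757]
ee_rot: [3.141, 0.0, 1.439]
wrist_force: [0.1, 0.2, -7.1]
width: 0.0096
finger_force: 30.0
[ 0.51629675 -0.15338792  0.27569026] [3.14139819e+00 4.80606781e-06 1.43925506e+00] [ 0.08414349  0.15352037 -7.09552683] [-0.04358306 -0.08771979  0.01797996]
```

```bash
python3 - <<'E'
from h import *
p,d,K,T=snap('wrist','w4.png'); C=cloud(d,K,T); np.savez('w4.npz',p=p,d=d,K=K,T=T,C=C)
p2,_,_,_=snap('scene'); a=cv2.resize(p2[100:250,200:360,::-1],None,fx=2.5,fy=2.5,interpolation=3)
b=p[60:330,200:440,::-1]; b=cv2.resize(b,None,fx=375/270,fy=375/270,interpolation=3)
cv2.imwrite('pics/d.png',np.hstack([a,b]))
P=C[(C[...,2]>.262)&(C[...,2]<.295)&(abs(C[...,0]-.517)<.03)&(abs(C[...,1]+.16)<.12)]
print(len(P),P.min(0),P.max(0),P.mean(0))
E
python3 peg.py w4.npz | tail -4
```

```text
3826 [ 0.49927277 -0.22764487  0.26207682] [ 0.53318509 -0.10976223  0.29498933] [ 0.51515472 -0.15369492  0.28050929]
 [5.170e+02 2.260e+02 1.300e+01 2.120e-01 2.120e-01]]
depth fit [-1.10473324e-05  2.17592128e-01] 0.21749082684516907
361.0 224.78400860567086 [ 0.54686862 -0.16179525  0.22465676]
519.0 225.77957435232142 [ 0.66281468 -0.17730988  0.22645013]
```

View pics/d.png

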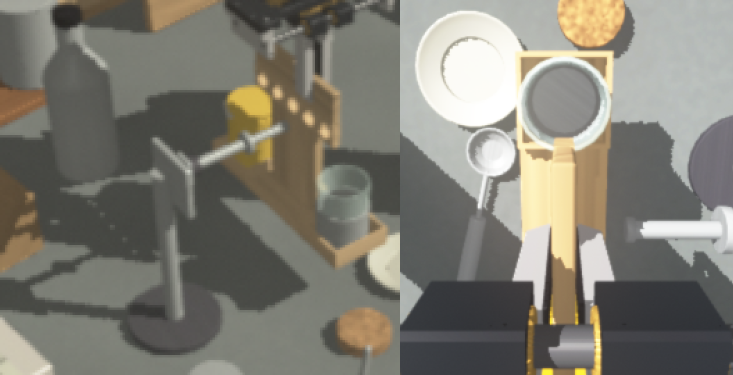

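The scene crop shows the peg tip at (280,128) pointing at the second hole from the cup side. The wrist crop shows the peg end at (630,228), just off the board. The hole is 2.5 mm too far +y, so I'll correct that and then advance along the peg axis in small steps while watching the force.

```bash
python3 -m handwheel '[[[0,0,0],[0,-0.05,0],1],[[0,0,0],[0.1,-0.014,0],1],[[0,0,0],[0.12,-0.016,0],1],[[0,0,0],[0.1,-0.013,0],1],[[0,0,0],[0,0,0],1]]'; python3 -m handwheel '[[[0,0,0],[0,0,0],1],[[0,0,0],[0,0,0],1],[[0,0,0],[0,0,0],1]]'; python3 -m handwheel '[[[0,0,0],[0.06,-0.008,0],1],[[0,0,0],[0.04,-0.005,0],1],[[0,0,0],[0.04,-0.006,0],1],[[0,0,0],[0,0,0],1],[[0,0,0],[0,0,0],1]]'; python3 -m handwheel '[[[0,0,0],[0.02,-0.002,0],1],[[0,0,0],[0.02,-0.003,0],1],[[0,0,0],[0.02,-0.003,0],1],[[0,0,0],[0,0,0],1],[[0,0,0],[0,0,0],1]]'
python3 - <<'E'
from h import *
z=np.load('w4.npz');C=z['C']; P=C[(C[...,2]>.272)&(C[...,2]<.29)&(abs(C[...,0]-.52)<.02)&(C[...,1]>-.13)]
print(len(P),P.min(0),P.max(0),np.median(P,0)); print(robot.get_obs()['ee_rot'])
E
```

```text
time: 10.9
tool_pos: [0.5331, -0.1584, 0.2753]
ee_rot: [3.141, -0.0, 1.439]
wrist_force: [-0.6, 0.2, -6.8]
width: 0.0092
finger_force: 30.0
time: 11.2
tool_pos: [0.5321, -0.1583, 0.2757]
ee_rot: [3.142, 0.0, 1.439]
wrist_force: [-0.2, 0.2, -7.1]
width: 0.0097
finger_force: 30.0
time: 11.7
tool_pos: [0.5393, -0.1593, 0.2755]
ee_rot: [-3.141, -0.0, 1.439]
wrist_force: [0.3, -0.4, -7.9]
width: 0.0098
finger_force: 30.0
time: 12.2
tool_pos: [0.5422, -0.1597, 0.2756]
ee_rot: [-3.142, 0.0, 1.439]
wrist_force: [0.2, -0.4, -7.4]
width: 0.0098
finger_force: 30.0
689 [ 0.51369083 -0.12996869  0.27226382] [ 0.52535874 -0.10976223  0.28223664] [ 0.51966486 -0.11922495  0.28050195]
[-3.14156059e+00  1.27393180e-05  1.43877318e+00]
```

```bash
python3 -m handwheel '[[[0,0,0],[0.04,-0.006,0],1],[[0,0,0],[0.04,-0.005,0],1],[[0,0,0],[0,0,0],1],[[0,0,0],[0,0,0],1]]'; python3 -m handwheel '[[[0,0,0],[0.04,-0.006,0],1],[[0,0,0],[0.04,-0.005,0],1],[[0,0,0],[0,0,0],1],[[0,0,0],[0,0,0],1]]'; python3 -m handwheel '[[[0,0,0],[0.04,-0.006,0],1],[[0,0,0],[0.04,-0.005,0],1],[[0,0,0],[0,0,0],1],[[0,0,0],[0,0,0],1]]'
```

```text
time: 12.6
tool_pos: [0.5463, -0.1602, 0.2755]
ee_rot: [-3.141, -0.0, 1.439]
wrist_force: [0.4, 0.6, -7.4]
width: 0.0098
finger_force: 30.0
time: 13.0
tool_pos: [0.5503, -0.1607, 0.2756]
ee_rot: [-3.141, -0.0, 1.439]
wrist_force: [-0.0, -0.0, -6.9]
width: 0.0099
finger_force: 30.0
time: 13.4
tool_pos: [0.5543, -0.1613, 0.2756]
ee_rot: [-3.141, -0.0, 1.439]
wrist_force: [-0.5, 0.2, -7.7]
width: 0.0101
finger_force: 30.0
```

```bash
python3 -m handwheel '[[[0,0,0],[0.04,-0.006,0],1],[[0,0,0],[0.05,-0.006,0],1],[[0,0,0],[0.05,-0.007,0],1],[[0,0,0],[0,0,0],1],[[0,0,0],[0,0,0],1]]'; python3 -m handwheel '[[[0,0,0],[0.05,-0.007,0],1],[[0,0,0],[0.05,-0.007,0],1],[[0,0,0],[0.05,-0.007,0],1],[[0,0,0],[0,0,0],1],[[0,0,0],[0,0,0],1]]'; python3 -m handwheel '[[[0,0,0],[0.05,-0.007,0],1],[[0,0,0],[0.05,-0.006,0],1],[[0,0,0],[0.05,-0.007,0],1],[[0,0,0],[0,0,0],1],[[0,0,0],[0,0,0],1]]'
python3 - <<'E'
from h import *
p,d,K,T=snap('wrist','w5.png'); p2,_,_,_=snap('scene'); a=cv2.resize(p2[100:250,200:360,::-1],None,fx=2.5,fy=2.5,interpolation=3)
b=cv2.resize(p[60:330,200:440,::-1],None,fx=375/270,fy=375/270,interpolation=3); cv2.imwrite('pics/e.png',np.hstack([a,b]))
E
```

```text
time: 13.9
tool_pos: [0.5613, -0.1622, 0.2755]
ee_rot: [-3.141, -0.0, 1.439]
wrist_force: [0.2, 0.3, -7.5]
width: 0.0098
finger_force: 30.0
time: 14.4
tool_pos: [0.5688, -0.1633, 0.2755]
ee_rot: [-3.141, -0.0, 1.439]
wrist_force: [-0.1, 0.1, -7.4]
width: 0.0096
finger_force: 30.0
time: 14.9
tool_pos: [0.5763, -0.1643, 0.2755]
ee_rot: [-3.141, -0.0, 1.439]
wrist_force: [-1.1, -0.2, -6.2]
width: 0.0098
finger_force: 30.0
```

View pics/e.png

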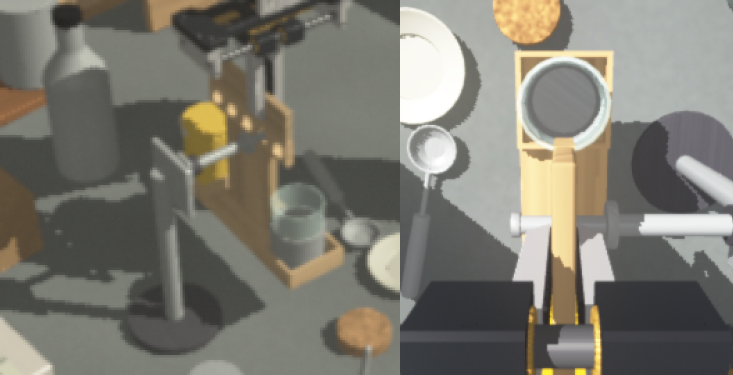

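The peg is through the hole: its collar is at (515,222) on the near side, the flange at (612,225), about 15 mm ahead of the board. I'll slide on until contact.

```bash
python3 -m handwheel '[[[0,0,0],[0.05,-0.007,0],1],[[0,0,0],[0.05,-0.007,0],1],[[0,0,0],[0.05,-0.006,0],1],[[0,0,0],[0.04,-0.006,0],1],[[0,0,0],[0,0,0],1]]'; python3 -m handwheel '[[[0,0,0],[0.02,-0.003,0],1],[[0,0,0],[0,0,0],1]]'; python3 -m handwheel '[[[0,0,0],[0.02,-0.003,0],1],[[0,0,0],[0,0,0],1]]';python3 -m handwheel '[[[0,0,0],[0.02,-0.002,0],1],[[0,0,0],[0,0,0],1]]'
```

```text
time: 15.5
tool_pos: [0.586, -0.1656, 0.2755]
ee_rot: [3.142, -0.0, 1.439]
wrist_force: [-0.4, 0.4, -7.6]
width: 0.0097
finger_force: 30.0
time: 15.7
tool_pos: [0.5868, -0.1657, 0.2756]
ee_rot: [3.141, -0.0, 1.439]
wrist_force: [0.4, 0.5, -7.0]
width: 0.0098
finger_force: 30.0
time: 15.9
tool_pos: [0.5878, -0.1659, 0.2756]
ee_rot: [3.141, 0.0, 1.439]
wrist_force: [-0.0, -0.6, -7.7]
width: 0.0097
finger_force: 30.0
time: 16.1
tool_pos: [0.5888, -0.166, 0.2756]
ee_rot: [3.141, -0.0, 1.439]
wrist_force: [0.3, 0.3, -6.9]
width: 0.0096
finger_force: 30.0
```

```bash
for i in 1; do python3 -m handwheel '[[[0,0,0],[0.015,-0.002,0],1],[[0,0,0],[0,0,0],1]]' | grep -E 'pos|force'; python3 -m handwheel '[[[0,0,0],[0.015,-0.002,0],1],[[0,0,0],[0,0,0],1]]'| grep -E 'pos|force'; python3 -m handwheel '[[[0,0,0],[0.015,-0.002,0],1],[[0,0,0],[0,0,0],1]]'| grep -E 'pos|force';python3 -m handwheel '[[[0,0,0],[0.01,-0.001,0],1],[[0,0,0],[0,0,0],1]]'| grep -E 'pos|force'; done
```

```text
tool_pos: [0.5896, -0.1661, 0.2756]
wrist_force: [-0.6, 1.1, -7.5]
finger_force: 30.0
tool_pos: [0.5903, -0.1662, 0.2756]
wrist_force: [0.8, -0.1, -7.4]
finger_force: 30.0
tool_pos: [0.5911, -0.1663, 0.2756]
wrist_force: [0.7, -0.1, -7.2]
finger_force: 30.0
tool_pos: [0.5915, -0.1663, 0.2756]
wrist_force: [-0.2, 1.1, -7.4]
finger_force: 30.0
```

```bash
python3 -m handwheel '[[[0,0,0],[0.01,-0.001,0],1],[[0,0,0],[0,0,0],1]]' | grep -E 'pos|force'; python3 -m handwheel '[[[0,0,0],[0.01,-0.001,0],1],[[0,0,0],[0,0,0],1]]'| grep -E 'pos|force'; python3 -m handwheel '[[[0,0,0],[0.01,-0.001,0],1],[[0,0,0],[0,0,0],1]]'| grep -E 'pos|force';python3 -m handwheel '[[[0,0,0],[0.01,-0.001,0],1],[[0,0,0],[0,0,0],1]]'| grep -E 'pos|force'
```

```text
tool_pos: [0.592, -0.1664, 0.2756]
wrist_force: [-0.0, 0.3, -7.7]
finger_force: 30.0
tool_pos: [0.5926, -0.1664, 0.2756]
wrist_force: [-0.4, 0.3, -6.5]
finger_force: 30.0
tool_pos: [0.593, -0.1665, 0.2756]
wrist_force: [-0.1, -1.6, -7.0]
finger_force: 30.0
tool_pos: [0.5933, -0.1665, 0.2756]
wrist_force: [-0.8, -0.4, -7.7]
finger_force: 30.0
```

```bash
python3 -m handwheel '[[[0,0,0],[0.01,-0.001,0],1],[[0,0,0],[0,0,0],1]]' | grep -E 'pos|force'; python3 -m handwheel '[[[0,0,0],[0.01,-0.001,0],1],[[0,0,0],[0,0,0],1]]'| grep -E 'pos|force'; python3 -m handwheel '[[[0,0,0],[0.01,-0.001,0],1],[[0,0,0],[0,0,0],1]]'| grep -E 'pos|force'
```

```text
tool_pos: [0.5934, -0.1665, 0.2756]
wrist_force: [-2.3, 0.9, -6.4]
finger_force: 30.0
tool_pos: [0.5935, -0.1665, 0.2756]
wrist_force: [-5.8, 0.8, -5.9]
finger_force: 30.0
tool_pos: [0.5935, -0.1666, 0.2756]
wrist_force: [-6.9, 0.7, -6.3]
finger_force: 30.0
```

The board is home against the flange: contact at x=0.5934 with about 7 N. Now I'll ease the press and lower until the peg takes the weight.

```bash
python3 -m handwheel '[[[0,0,0],[-0.01,0.001,0],1],[[0,0,0],[0,0,-0.02],1],[[0,0,0],[0,0,-0.03],1],[[0,0,0],[0,0,-0.03],1],[[0,0,0],[0,0,0],1]]' | grep -E 'pos|force'; for i in 1; do python3 -m handwheel '[[[0,0,0],[0,0,-0.01],1],[[0,0,0],[0,0,0],1]]'| grep -E 'pos|force'; python3 -m handwheel '[[[0,0,0],[0,0,-0.01],1],[[0,0,0],[0,0,0],1]]'| grep -E 'pos|force';python3 -m handwheel '[[[0,0,0],[0,0,-0.01],1],[[0,0,0],[0,0,0],1]]'| grep -E 'pos|force'; done
```

```text
tool_pos: [0.5934, -0.1665, 0.2717]
wrist_force: [-5.6, 1.8, -4.8]
finger_force: 30.0
tool_pos: [0.5934, -0.1665, 0.2714]
wrist_force: [-6.4, 2.1, -4.6]
finger_force: 30.0
tool_pos: [0.5934, -0.1665, 0.271]
wrist_force: [-5.6, 1.2, -4.6]
finger_force: 30.0
tool_pos: [0.5934, -0.1665, 0.2709]
wrist_force: [-6.3, 1.1, -3.6]
finger_force: 30.0
```

```bash
python3 -m handwheel '[[[0,0,0],[0,0,-0.01],1],[[0,0,0],[0,0,0],1]]'| grep -E 'pos|force'; python3 -m handwheel '[[[0,0,0],[0,0,-0.01],1],[[0,0,0],[0,0,0],1]]'| grep -E 'pos|force'
```

```text
tool_pos: [0.5934, -0.1665, 0.2708]
wrist_force: [-6.2, 1.0, -2.5]
finger_force: 30.0
tool_pos: [0.5934, -0.1665, 0.2708]
wrist_force: [-7.1, 1.5, -1.3]
finger_force: 30.0
```

```bash
python3 -m handwheel '[[[0,0,0],[0,0,-0.01],1],[[0,0,0],[-0.01,0.001,0],1],[[0,0,0],[-0.01,0.001,0],1],[[0,0,0],[0,0,0],1]]'| grep -E 'pos|force'
```

```text
tool_pos: [0.5932, -0.1665, 0.2707]
wrist_force: [-5.0, 1.5, 1.0]
finger_force: 30.0
```

```bash
python3 -m handwheel '[[[0,0,0],[0,0,0],0.85],[[0,0,0],[0,0,0],0.8],[[0,0,0],[0,0,0],0.75],[[0,0,0],[0,0,0],0.7]]'; python3 -m handwheel '[[[0,0,0],[0,0,0],0.7],[[0,0,0],[0,0,0],0.7],[[0,0,0],[0,0,0],0.7]]'
python3 - <<'E'
from h import *
p,d,K,T=snap('wrist','w6.png'); p2,_,_,_=snap('scene'); a=cv2.resize(p2[100:250,200:360,::-1],None,fx=2.5,fy=2.5,interpolation=3)
b=cv2.resize(p[60:330,200:440,::-1],None,fx=375/270,fy=375/270,interpolation=3); cv2.imwrite('pics/f.png',np.hstack([a,b]))
E
```

```text
time: 20.6
tool_pos: [0.5941, -0.1667, 0.2692]
ee_rot: [3.139, 0.0, 1.439]
wrist_force: [1.0, -0.9, -0.0]
width: 0.0269
finger_force: 0.0
time: 20.9
tool_pos: [0.5936, -0.1666, 0.2685]
ee_rot: [3.141, -0.0, 1.439]
wrist_force: [0.1, -0.3, 0.3]
width: 0.0279
finger_force: 0.0
```

View pics/f.png

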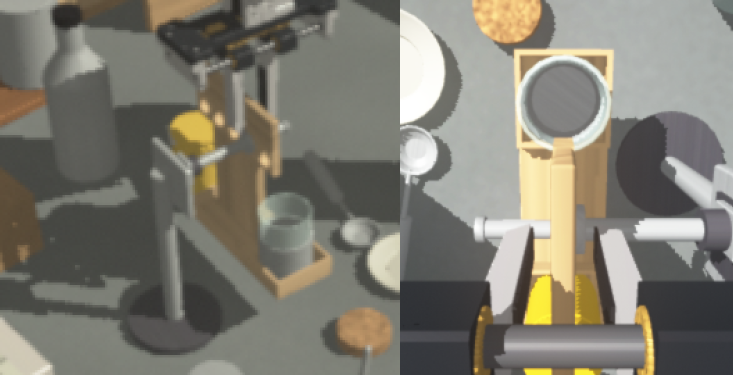

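The board hangs free on the peg, level and touching the flange at (578,228), with both loads in their wells. I'll withdraw straight up.

```bash
python3 -m handwheel '[[[0,0,0],[0,0,0.1],0.7],[[0,0,0],[0,0,0.2],0.7],[[0,0,0],[0,0,0.4],0.7],[[0,0,0],[0,0,0.5],0.7],[[0,0,0],[0,0,0.5],0.7]]'; python3 -m handwheel '[[[0,0,0],[-0.3,0,0.4],0.7],[[0,0,0],[-0.4,0,0.2],0.7],[[0,0,0],[-0.4,0,0],0.7],[[0,0,0],[-0.2,0,0],0.7],[[0,0,0],[0,0,0],0.7]]'; python3 -m handwheel '[[[0,0,0],[0,0,0],0.7],[[0,0,0],[0,0,0],0.7],[[0,0,0],[0,0,0],0.7],[[0,0,0],[0,0,0],0.7],[[0,0,0],[0,0,0],0.7]]'
python3 - <<'E'
from h import *
p,d,K,T=snap('wrist'); C=cloud(d,K,T); p2,_,_,_=snap('scene'); a=cv2.resize(p2[100:250,200:360,::-1],None,fx=2.5,fy=2.5,interpolation=3)
b=cv2.resize(p[60:330,200:440,::-1],None,fx=375/270,fy=375/270,interpolation=3); cv2.imwrite('pics/g.png',np.hstack([a,b]))
P=C[(C[...,2]>.262)&(C[...,2]<.29)&(abs(C[...,0]-.593)<.03)&(abs(C[...,1]+.19)<.1)]
print(len(P),P.min(0),P.max(0),'tilt deg',np.degrees(np.arctan(np.polyfit(P[:,1],P[:,2],1)[0])),'yaw',np.degrees(np.arctan(-np.polyfit(P[:,1],P[:,0],1)[0])))
E
```

```text
time: 21.5
tool_pos: [0.5934, -0.1665, 0.3554]
ee_rot: [3.141, 0.0, 1.439]
wrist_force: [0.1, 0.4, 0.1]
width: 0.0283
finger_force: 0.0
time: 22.0
tool_pos: [0.5278, -0.1665, 0.3851]
ee_rot: [3.139, 0.001, 1.438]
wrist_force: [-0.1, 0.4, 0.1]
width: 0.0283
finger_force: 0.0
time: 22.5
tool_pos: [0.5288, -0.1665, 0.3833]
ee_rot: [-3.141, -0.0, 1.439]
wrist_force: [0.0, -0.5, -0.6]
width: 0.0281
finger_force: 0.0
1574 [ 0.57693971 -0.24223978  0.26204721] [ 0.60166489 -0.12349135  0.27803697] tilt deg 0.33387320005731147 yaw -7.710370370601815
```

View pics/g.png

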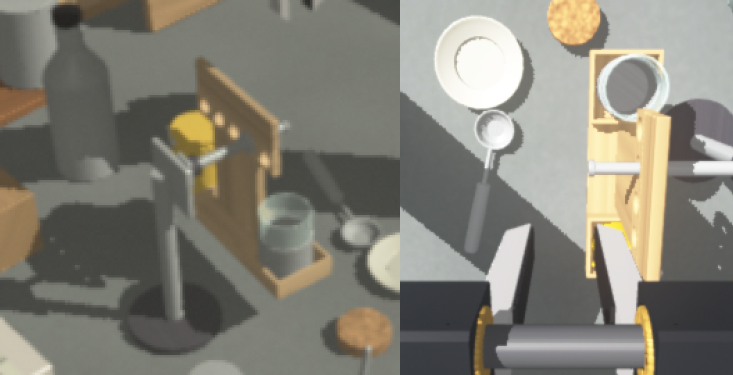

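The carrier hangs level (0.3° measured tilt) at the peg's own yaw, both loads are seated, and the gripper is clear. Handing in.

```bash
python3 -c "from bench import robot;print(robot.close_job())"
```

```text
the job is handed in; nothing more can be done
None
```

The carrier hangs level on the peg, against the flange, by the hole 30 mm towards the cup; the cup and canister are in their wells, the gripper is clear, and the job was handed in at about 23 s (no verdict was returned).

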